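Shim the open test nest and load both nests with wide-lens camera modules

TASK

Get both test nests ready with the wide-barrel camera modules: first fill the gap in the open nest level with the tops of its cheeks, using the right two of the three loose spacer plates laid flat on one another, then stand one wide-barrel module upright in the middle of each nest (on the plates there, on the fixed pad in the other). Keep those modules upright and set them down rather than dropping them, and leave the narrow-barrel modules and the left-over plate where they are.

Things in the scene. Friction and masses are not known exactly. Their poses are not given: they have to be found in the camera images.
- nest_full: Fixed test nest: base plate 90 (x) x 64 (y) x 8 mm; at its x ends two dark cheeks 10 mm thick, 44 mm wide (y), inner faces 58 mm apart, tops 40 mm above the bench; y sides open. Origin: centre of the underside, on the bench. A fixed pad 58 x 36 mm fills the gap between the cheeks flush with their tops: a module stands on it, 40 mm up.
- nest_open: Fixed test nest: base plate 90 (x) x 64 (y) x 8 mm; at its x ends two dark cheeks 10 mm thick, 44 mm wide (y), inner faces 58 mm apart, tops 40 mm above the bench; y sides open. Origin: centre of the underside, on the bench. The gap between the cheeks is empty down to the base plate, 32 mm deep; plates go in with their 48 mm side from cheek to cheek.
- spacer_thin: Loose aluminium spacer plate, 48 mm (its x) x 36 mm (its y) and 8 mm thick, lying flat. The origin is at the centre of the underside. The thinnest of three.
- spacer_mid: Loose aluminium spacer plate, 48 mm (its x) x 36 mm (its y) and 16 mm thick, lying flat. The origin is at the centre of the underside. The middle one of three.
- spacer_thick: Loose aluminium spacer plate, 48 mm (its x) x 36 mm (its y) and 24 mm thick, lying flat. The origin is at the centre of the underside. The thickest of three.
- wide_a: WIDE-barrel camera module, loose, upright: black board 36 x 36 x 4 mm, holder 22 x 22 mm from 4 to 14 mm height, neck 16 mm in diameter, barrel 32 mm in diameter from 20 to 36 mm height (the top). About 50 g. Same as the other wide one. Origin: centre of the underside; z up out of the lens; white connector at +x.
- wide_b: WIDE-barrel camera module, loose, upright: black board 36 x 36 x 4 mm, holder 22 x 22 mm from 4 to 14 mm height, neck 16 mm in diameter, barrel 32 mm in diameter from 20 to 36 mm height (the top). About 50 g. Same as the other wide one. Origin: centre of the underside; z up out of the lens; white connector at +x.
- narrow_a: Camera module with a NARROW lens barrel, loose, upright on the bench: same black board (36 x 36 x 4 mm) and height (36 mm) as the wide ones, but the barrel is only 12 mm in diameter. Not wanted: it stays where it is. Origin: centre of the underside; z up out of the lens; white connector at +x.
- narrow_b: Camera module with a NARROW lens barrel, loose, upright on the bench: same black board (36 x 36 x 4 mm) and height (36 mm) as the wide ones, but the barrel is only 12 mm in diameter. Not wanted: it stays where it is. Origin: centre of the underside; z up out of the lens; white connector at +x.
Mind the look-alikes: they are no part of the job. Leave any green or red look-alike of the spacer_thin alone.

How it is judged:
By the outcome, as a careful person would: the job done as asked, in the order asked, and still so for the second after the job is handed in, with the robot touching nothing.
It also fails if it takes over 106 s, if anything falls off the work surface, if the arm or the gripper's body presses on something with over 40 N, if the wrist force passes 120 N, or if a joint passes its speed limit or range.

ROBOT

A 7-joint arm with a two-finger parallel gripper is mounted at the origin on the work surface. World frame = base frame: x ahead of the robot, y to its left, z up, the work surface at z = 0. Lengths are in m, angles in rad, forces in N, time in s.
With the tool pointing down it reaches from about 0.4 to 0.9 m from the base axis. Payload 5.6 kg.
Tool frame: the origin (TCP) lies midway between the tips of the shut fingers; the grasp point (between the pads) lies 19 mm behind it; z points along the fingers, y is the line along which they close (so a half turn about z gives the same grasp; the last joint's range is limited). The gripper opens to 92 mm and grips with 3 to 60 N. Pads are 20 mm wide; open, the fingers measure 128 mm over their backs; the gripper's body (75 mm by 189 mm) begins 69 mm behind the grasp point.
Start: joints at [1.132, 0.468, -0.012, 1.603, 0.006, 1.071, -0.056], TCP at [0.251, -0.6, 0.215] pointing down, gripper open.
Joint ranges: [-2.53, 2.53], [-0.31, 2.02], [-1.57, 1.55], [0.28, 2.44], [-1.29, 4.43], [0.15, 1.84], [-2.92, 2.92]. Speed limits (rad/s): [2.57, 2.57, 3.14, 3.14, 3.14, 3.14, 3.14].

INTERFACE

Orientations are given as a 3x3 rotation matrix whose columns are the frame's x, y, z axes.
In Python, from station import env, effector, solver, viewer, workorder, search_frame, tip_of gives the robot as it stands. Calls block until the motion is done:
- env.reach(position, orientation): joint-space move of the TCP to a pose.
- env.movel(position, frame=None, rate=0.15): straight line of the TCP; frame=None keeps the orientation; rate is the mean speed in m/s.
- env.goto_joints(angles): joint-space move.
- effector.release() and effector.grasp(squeeze=None): open the fingers fully, or close them until they stop; squeeze is the grip in N (None keeps the last).
- env.pause(seconds).
- solver.inverse_kinematics(position, orientation): joint angles nearest the present ones, or None.
- env.sense(): the state.
- viewer.read_camera(name): name is "side" or "top"; returns (picture, depth): 400x640x3 uint8, red, green, blue; 400x640 float32, m along the optical axis (not along the pixel's ray), 0 where there is no reading.
- viewer.camera_info(name): a dict with "intrinsics" (3x3 intrinsics, pixels), "eye" and "rotation" of the camera in the world. Camera axes: x right, y up, looking along -z (the intrinsics and any distortion apply to the point x, -y, -z); pixel columns grow to the right and rows downward; lengths in m; the calibration is good to about 2 mm. A picture is of the moment at which its call begins. camera_info takes no time and is no camera call.
A pose or a line that the arm cannot do raises env.PlanningError and nothing moves.
- workorder.finish_job(): hands the job in; it is judged then, once.
Trained networks look in the newest picture that a camera, given by its name, has taken for a name from the list of things; names that differ only in an ending like _2 or _b are one class to them, and where a whole thing is asked for, a point or a joint stands for the part that bears it (a point fixed in the world has none). Each returns a list of dicts, best first, with "score" (0 to 1); they miss things now and then, are a little off and sometimes report something else, mostly with a low value. They report only what shows in the picture. A call takes as long as a camera call. They do not tell look-alikes from the thing itself.
- search_frame(camera, name): "at" ([x, y, z] in m, in world coordinates, good to about 4 mm: the middle of the surface that is visible of it).
- tip_of(camera, name): "at" ([x, y, z] in m, in world coordinates, good to about 4 mm: a listed point, or the origin of a listed thing).
The state is a dict: "t": time; "joint_positions": joint angles; "joint_velocities": joint speeds; "tau": joint torques, N m; "ee_pos": TCP position; "tcp_rot": TCP orientation; "wrist_force": force on the tool from outside, world axes, zero at the start; "moment": the same for the moment, N m; "gripper_width": finger opening in m; "grasp_force": force on a finger pad.
Only numpy, scipy, OpenCV 4.12 (cv2) and the standard library are available. Lean on these libraries where they do the work, as an engineer would, in place of code of your own. Each camera call takes 0.05 s, during which the arm holds its last target. There are 200 camera calls.

## Working session

There is one attempt and no reset: what is moved stays moved. The work goes in short steps, each a Python script; the robot and the scene stay as the last script left them, time stands still between calls to the robot, and variables do not carry over. Pictures are saved under pics/ and viewed, at most 14 in all, crops included, and the job is handed in when it is done.

```bash
ls; mkdir -p pics; python3 - <<'E'
from station import env, viewer, search_frame, tip_of
import cv2, numpy as np
np.set_printoptions(precision=4,suppress=True)
for c in ("top","side"):
    p,d=viewer.read_camera(c); cv2.imwrite(f"pics/{c}0.png",p[:,:,::-1]); np.save(f"{c}d.npy",d); np.save(f"{c}p.npy",p)
    i=viewer.camera_info(c); print(c,i)
for n in ("nest_full","nest_open","spacer_thin","spacer_mid","spacer_thick","wide_a","narrow_a"):
    for r in search_frame("top",n)[:4]: print(n,np.round(r["at"],4),round(r["score"],2))
print(env.sense()["t"])
E
```

```text
pics
top {'intrinsics': array([[454.7114,   0.    , 327.4985],
       [  0.    , 454.7114, 200.3591],
       [  0.    ,   0.    ,   1.    ]]), 'eye': array([ 0.3247, -0.004 ,  1.3078]), 'rotation': array([[ 0.0175,  0.9939, -0.109 ],
       [-0.9998,  0.0187,  0.0108],
       [ 0.0128,  0.1088,  0.994 ]])}
side {'intrinsics': array([[500.8745,   0.    , 324.1961],
       [  0.    , 500.8745, 206.3238],
       [  0.    ,   0.    ,   1.    ]]), 'eye': array([-0.0647,  0.5424,  0.9257]), 'rotation': array([[-0.7179,  0.5159, -0.4675],
       [-0.696 , -0.5478,  0.4643],
       [-0.0166,  0.6587,  0.7522]])}
nest_full [ 0.3695 -0.2876  0.0379] 0.72
nest_full [0.6183 0.168  0.0394] 0.68
nest_open [ 0.6045 -0.2099  0.0083] 0.69
nest_open [0.4622 0.1312 0.0378] 0.16
spacer_thin [0.2775 0.2649 0.0083] 0.72
spacer_thin [0.4614 0.2382 0.0114] 0.56
spacer_thin [0.3692 0.2757 0.0066] 0.53
spacer_mid [ 0.4555 -0.134   0.0199] 0.6
spacer_thick [0.5124 0.3803 0.0249] 0.78
spacer_thick [ 0.5119 -0.4028  0.0065] 0.73
wide_a [ 0.3683 -0.2919  0.0347] 0.57
wide_a [0.4628 0.1301 0.0404] 0.47
narrow_a [ 0.51   -0.4051  0.0065] 0.71
narrow_a [0.4572 0.0124 0.0016] 0.49
0.45
```

View pics/top0.png

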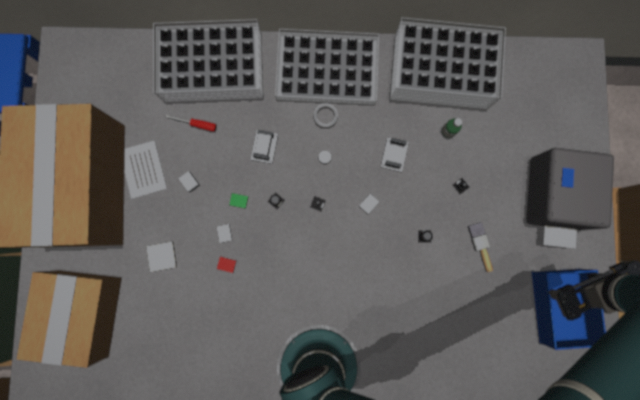

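View pics/side0.png

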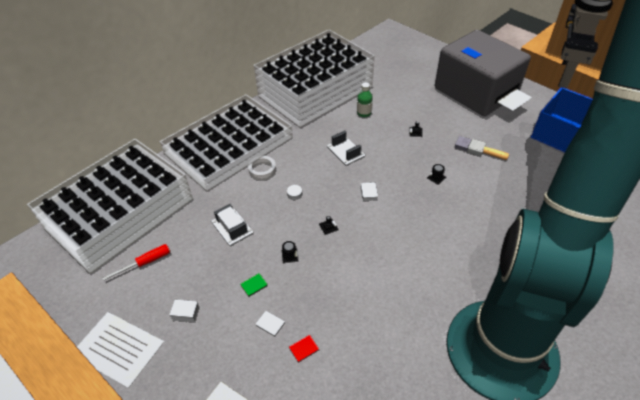

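```bash
cat > h.py <<'E'
import numpy as np, cv2
from station import env, effector, solver, viewer
np.set_printoptions(precision=4,suppress=True)
def cloud(c,d):
    i=viewer.camera_info(c);K=i["intrinsics"];v,u=np.mgrid[:d.shape[0],:d.shape[1]]
    q=np.stack([(u-K[0,2])/K[0,0]*d,-(v-K[1,2])/K[1,1]*d,-d],-1)
    return q@np.array(i["rotation"]).T+i["eye"]
def snap(c):
    p,d=viewer.read_camera(c); return p,d,cloud(c,d)
E
python3 - <<'E'
from h import *
P=[np.load(c+"p.npy") for c in("top","side")]
W=[cloud(c,np.load(c+"d.npy")) for c in("top","side")]
w=W[0]; 
z=w[...,2]
m=((z>0.005)&(z<0.06)&(w[...,0]>.2)&(w[...,0]<.72)&(abs(w[...,1])<.5)).astype(np.uint8)
n,l,s,c=cv2.connectedComponentsWithStats(m)
for k in range(1,n):
    if s[k,4]<40: continue
    q=w[l==k]; zt=np.percentile(q[:,2],95); t=q[q[:,2]>zt-.005]
    r=cv2.minAreaRect(t[:,:2].astype(np.float32)*1000)
    print(c[k].round(1),s[k,4],"ztop %.4f med %.4f"%(zt,np.median(q[:,2])),"rect",np.round(r[0],1),np.round(r[1],1),round(r[2],1))
g=w[(z<.01)&(z>-.02)&(w[...,0]>.4)&(w[...,0]<.7)&(abs(w[...,1])<.4)]; print("bench",np.median(g[:,2]))
# tall things: extents
for nm,b in (("box",(-1,1,.3,.8)),("trays",(.6,1,-.5,.5)),("right",(-1,1,-.9,-.35))):
    q=w[(z>.1)&(w[...,0]>b[0])&(w[...,0]<b[1])&(w[...,1]>b[2])&(w[...,1]<b[3])]
    if len(q): print(nm,np.percentile(q,[2,98],axis=0))
I=cv2.resize(P[0][120:280,140:480],None,fx=2.3,fy=2.3,interpolation=cv2.INTER_CUBIC); cv2.imwrite("pics/top0z.png",I[:,:,::-1])
E
```

```text
[325.4 121.7] 152 ztop 0.0263 med 0.0219 rect [700.1  -6.1] [69.6 37.8] 88.4
[197.8 123.5] 291 ztop 0.0272 med 0.0211 rect [679.5 347.3] [72.3 21.6] 81.0
[447.3 132.2] 112 ztop 0.0584 med 0.0370 rect [ 668.  -361.8] [40.6 14. ] 57.1
[263.9 146.2] 659 ztop 0.0431 med 0.0366 rect [621.3 169.1] [43.2 77.6] 81.2
[394.4 154.1] 627 ztop 0.0419 med 0.0100 rect [ 605.3 -210.3] [43.6 78.8] 77.8
[324.5 156.9] 135 ztop 0.0190 med 0.0157 rect [592.3  -5.8] [35.6 34.7] 1.0
[188.6 181.5] 241 ztop 0.0283 med 0.0234 rect [513.6 378.9] [47.  36.6] 39.7
[460.9 185.5] 112 ztop 0.0358 med 0.0116 rect [ 516.9 -404.3] [ 8.3 11.4] 12.3
[238.5 200.5] 177 ztop 0.0125 med 0.0084 rect [461.  237.9] [46.8 37.7] 79.1
[275.2 200.1] 123 ztop 0.0404 med 0.0349 rect [466.4 129.5] [29.4 25. ] 64.4
[368.5 203.7] 218 ztop 0.0204 med 0.0159 rect [ 459.3 -136.2] [35.5 47.4] 49.0
[317.6 203.3] 95 ztop 0.0355 med 0.0126 rect [457.7  10.2] [8.9 8.5] 1.0
[480.6 243.1] 577 ztop 0.0237 med 0.0184 rect [ 340.6 -458.5] [138.6  41. ] 16.1
[223.9 233.4] 183 ztop 0.0122 med 0.0081 rect [367.6 274.9] [46.8 35.8] 13.0
[426.1 236. ] 135 ztop 0.0402 med 0.0350 rect [ 369.3 -298.3] [28.3 27.7] 72.4
[161.1 256.4] 698 ztop 0.0158 med 0.0116 rect [299.5 448. ] [73.2 75. ] 11.4
[226.1 264.6] 191 ztop 0.0122 med 0.0085 rect [279.5 264.7] [46.7 35.2] 77.1
bench 0.00017861814461805903
box [[0.0436 0.5631 0.1095]
 [0.664  0.7791 0.2036]]
trays [[ 0.7521 -0.494   0.1002]
 [ 0.9652 -0.1998  0.1215]]
right [[ 0.1544 -0.7487  0.1014]
 [ 0.9246 -0.3574  0.7208]]
```

View pics/top0z.png

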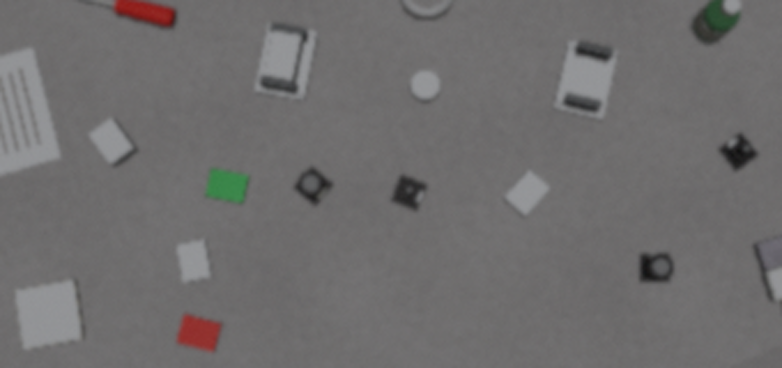

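```bash
cat > mos.py <<'E'
from h import *
def rect(c,p,ctr,z,half=.045,n=130):
    i=viewer.camera_info(c);K=i["intrinsics"];R=np.array(i["rotation"]);a=np.linspace(half,-half,n)
    X,Y=np.meshgrid(a,a,indexing="ij")   # row: x down from +, col: y from + to -
    q=np.stack([X+ctr[0],Y+ctr[1],np.full_like(X,z)],-1)-i["eye"]; q=q@R
    u=K[0,0]*q[...,0]/-q[...,2]+K[0,2]; v=K[1,1]*-q[...,1]/-q[...,2]+K[1,2]
    o=cv2.remap(p,u.astype(np.float32),v.astype(np.float32),cv2.INTER_CUBIC)
    return np.clip(o.astype(float)*1.6,0,255).astype(np.uint8)
def mosaic(ps,items,fn,n=130):
    rows=[np.hstack([rect(c,p,(x,y),z,n=n) for x,y,z in items]) for c,p in ps]
    m=np.vstack(rows)
    for k in range(len(items)):
        for r in range(len(rows)): cv2.drawMarker(m,(k*n+n//2,r*n+n//2),(255,0,0),cv2.MARKER_CROSS,9,1)
    cv2.imwrite(fn,m[:,:,::-1])
E
python3 - <<'E'
from mos import *
ps=[(c,np.load(c+"p.npy")) for c in("top","side")]
mosaic(ps,[(.4664,.1295,.004),(.3693,-.2983,.004),(.6213,.1691,.04),(.6053,-.2103,.04)],"pics/m1.png",n=195)
E
```

```text
(no output)
```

View pics/m1.png

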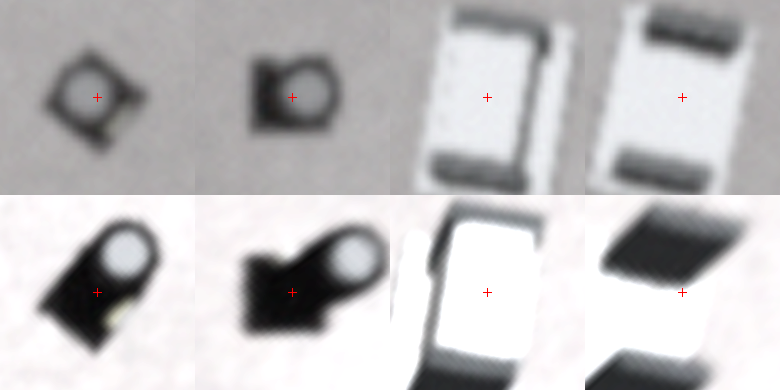

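```bash
cat > fit.py <<'E'
from h import *
from scipy.optimize import minimize
S=6
def box(x0,y0,sx,sy,z0,z1): return np.array([[x0+a*sx/2,y0+b*sy/2,z] for a in(-1,1) for b in(-1,1) for z in(z0,z1)])/1e3
def cyl(d,z0,z1): return np.array([[d/2*np.cos(t),d/2*np.sin(t),z] for t in np.linspace(0,6.2832,25)[:-1] for z in(z0,z1)])/1e3
NEST=[box(0,0,90,64,0,8),box(34,0,10,44,8,40),box(-34,0,10,44,8,40)]
M=dict(open=NEST,full=NEST+[box(0,0,58,36,8,40)],wide=[box(0,0,36,36,0,4),box(0,0,22,22,4,14),cyl(16,14,20),cyl(32,20,36)],
 t8=[box(0,0,48,36,0,8)],t24=[box(0,0,48,36,0,24)])
def proj(c,q):
    i=viewer.camera_info(c);K=i["intrinsics"];q=(q-i["eye"])@np.array(i["rotation"])
    return np.stack([K[0,0]*q[:,0]/-q[:,2]+K[0,2],K[1,1]*q[:,1]/q[:,2]+K[1,2]],1)
def place(q,p,z):
    c,s=np.cos(p[2]),np.sin(p[2]);return q@np.array([[c,s,0],[-s,c,0],[0,0,1]])+[p[0],p[1],z]
def seg(c,img,ctr,half=36):
    u,v=proj(c,np.array([[ctr[0],ctr[1],.015]]))[0]; u0,v0=int(u)-half,int(v)-half
    g=cv2.cvtColor(img,cv2.COLOR_RGB2GRAY)[v0:v0+2*half,u0:u0+2*half].astype(np.float32)
    b=np.median(g); hi=(b+max(np.percentile(g,98),b+50))/2; lo=(b+np.percentile(g,1))/2 if np.percentile(g,1)<b-30 else -1
    G=cv2.resize(g,None,fx=S,fy=S,interpolation=cv2.INTER_CUBIC); m=((G>hi)|(G<lo)).astype(np.uint8)
    m=cv2.morphologyEx(m,cv2.MORPH_CLOSE,np.ones((9,9),np.uint8))
    n,l,s,ce=cv2.connectedComponentsWithStats(m); k=min((k for k in range(1,n) if s[k,4]>60*S*S/2),key=lambda k:np.hypot(*(ce[k]-half*S)))
    m=(l==k).astype(np.uint8); cs,_=cv2.findContours(m,cv2.RETR_EXTERNAL,cv2.CHAIN_APPROX_NONE); cv2.drawContours(m,cs,-1,1,-1)
    return c,m,u0,v0
def cost(p,segs,parts,z):
    t=0
    for c,m,u0,v0 in segs:
        r=np.zeros_like(m)
        for q in parts:
            uv=(proj(c,place(q,p,z))-[u0,v0]+.5)*S-.5
            cv2.fillConvexPoly(r,cv2.convexHull(np.round(uv*16).astype(np.int32)),1,shift=4)
        t+=1-(r&m).sum()/(r|m).sum()
    return t/len(segs)
def fit(imgs,kind,x,y,yaw,z=0,cams=("top","side")):
    out=[]
    for cs in [cams]+([(c,) for c in cams] if len(cams)>1 else []):
        sg=[seg(c,imgs[c],(x,y)) for c in cs]; best=None
        for d in (-.2,0,.2):
            s0=np.array([x,y,yaw+d])+np.vstack([np.zeros(3),np.diag([.006,.006,.2])])
            r=minimize(cost,s0[0],(sg,M[kind],z),method="Nelder-Mead",options=dict(initial_simplex=s0,xatol=1e-4,fatol=1e-4))
            if best is None or r.fun<best.fun: best=r
        out.append(best); print(kind,cs,np.round(best.x[:2],4),"deg %.1f"%np.degrees(best.x[2]),"1-iou %.3f"%best.fun)
    return out[0].x
E
cat > run1.py <<'E'
from fit import *
im={c:np.load(c+"p.npy") for c in("top","side")}
r={}
for nm,k,x,y,a in (("open","open",.605,-.21,-12),("full","full",.62,.169,-10),("wa","wide",.464,.13,45),("wb","wide",.37,-.295,0),("thick","t24",.5136,.379,40),("thin","t8",.3676,.275,13)):
    r[nm]=fit(im,k,x,y,np.radians(a))
np.savez("poses.npz",**r)
E
python3 run1.py
```

```text
open ('top', 'side') [ 0.6097 -0.2131] deg -12.3 1-iou 0.260
open ('top',) [ 0.6067 -0.2108] deg -9.2 1-iou 0.269Traceback (most recent call last):
  File "run1.py", line 5, in <module>
    r[nm]=fit(im,k,x,y,np.radians(a))
          ~~~^^^^^^^^^^^^^^^^^^^^^^^^
  File "fit.py", line 38, in fit
    r=minimize(cost,s0[0],(sg,M[kind],z),method="Nelder-Mead",options=dict(initial_simplex=s0,xatol=1e-4,fatol=1e-4))
    res = _minimize_neldermead(fun, x0, args, callback, bounds=bounds,
                               **options)
    fsim[j] = func(sim[j])
              ~~~~^^^^^^^^
    fx = function(np.copy(x), *(wrapper_args + args))
  File "fit.py", line 28, in cost
    uv=(proj(c,place(q,p,z))-[u0,v0]+.5)*S-.5
        ~~~~^^^^^^^^^^^^^^^^
  File "fit.py", line 10, in proj
    i=viewer.camera_info(c);K=i["intrinsics"];q=(q-i["eye"])@np.array(i["rotation"])
ValueError: time passes only in moves, steps and waits
```

```bash
python3 - <<'E'
s=open("fit.py").read()
s=s.replace("S=6\n","S=6\nINFO={c:viewer.camera_info(c) for c in('top','side')}\n").replace("i=viewer.camera_info(c);K","i=INFO[c];K")
s=s.replace("hi=(b+max(np.percentile(g,98),b+50))/2; lo=(b+np.percentile(g,1))/2 if np.percentile(g,1)<b-30 else -1","hi,lo=b+TH,b-TH").replace("S=6\n","S=6\nTH=28\n")
s=s.replace("np.ones((9,9)","np.ones((25,25)")
s=s.replace("    return out[0].x","""    sg=[seg(c,imgs[c],(x,y)) for c in cams]; v=[]
    for c,m,u0,v0 in sg:
        k=m.shape[0]//S; a=cv2.resize(imgs[c][v0:v0+k,u0:u0+k],(195,195),interpolation=cv2.INTER_CUBIC)
        for q in M[kind]:
            uv=(proj(c,place(q,out[0].x,z))-[u0,v0]+.5)*195/k; cv2.polylines(a,[cv2.convexHull(np.round(uv).astype(np.int32))],True,(255,0,0),1)
        cs,_=cv2.findContours(cv2.resize(m,(195,195)),cv2.RETR_EXTERNAL,cv2.CHAIN_APPROX_NONE); cv2.drawContours(a,cs,-1,(0,255,255),1); v.append(a)
    VIS.append(np.vstack(v))
    return out[0].x""").replace("TH=28\n","TH=28\nVIS=[]\n")
open("fit.py","w").write(s)
E
cat >> run1.py <<'E'
cv2.imwrite("pics/fit1.png",np.vstack([np.hstack(VIS[:3]),np.hstack(VIS[3:])])[:600,:,::-1] if 0 else cv2.resize(np.hstack(VIS),(1170,390))[:,:,::-1][:, :780])
cv2.imwrite("pics/fit2.png",np.hstack(VIS[4:])[:,:,::-1])
E
python3 run1.py
```

```text
open ('top', 'side') [ 0.6054 -0.2099] deg -13.0 1-iou 0.142
open ('top',) [ 0.6121 -0.2118] deg -15.5 1-iou 0.250
open ('side',) [ 0.6055 -0.21  ] deg -13.1 1-iou 0.033
full ('top', 'side') [0.6229 0.1698] deg -10.2 1-iou 0.147
full ('top',) [0.624  0.1694] deg -15.6 1-iou 0.231
full ('side',) [0.6228 0.1698] deg -9.7 1-iou 0.058
wide ('top', 'side') [0.4649 0.1311] deg 51.3 1-iou 0.075
wide ('top',) [0.4647 0.1309] deg 50.9 1-iou 0.073
wide ('side',) [0.4645 0.1319] deg 51.3 1-iou 0.070
wide ('top', 'side') [ 0.3701 -0.2972] deg 0.8 1-iou 0.066
wide ('top',) [ 0.3701 -0.2972] deg 0.8 1-iou 0.052
wide ('side',) [ 0.3693 -0.2966] deg 0.9 1-iou 0.068
t24 ('top', 'side') [0.5134 0.381 ] deg 38.6 1-iou 0.145
t24 ('top',) [0.5129 0.3799] deg 46.9 1-iou 0.230
t24 ('side',) [0.5138 0.3811] deg 38.8 1-iou 0.041
t8 ('top', 'side') [0.3689 0.2761] deg 11.9 1-iou 0.165
t8 ('top',) [0.3694 0.2773] deg 6.5 1-iou 0.264
t8 ('side',) [0.369  0.2762] deg 12.2 1-iou 0.066
```

View pics/fit1.png

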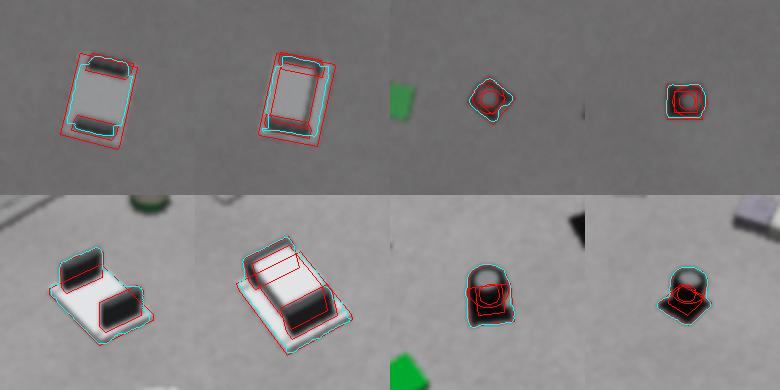

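View pics/fit2.png

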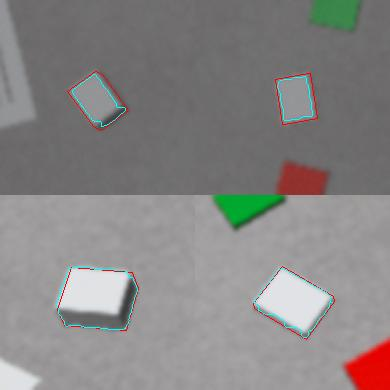

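```bash
sed -i 's/hi,lo=b+TH,b-TH/TH=14 if c=="top" else 28; hi,lo=b+TH,b-2*TH if c=="top" else b-TH/' fit.py; python3 run1.py
```

```text
open ('top', 'side') [ 0.6055 -0.2103] deg -13.0 1-iou 0.075
open ('top',) [ 0.6072 -0.2116] deg -12.0 1-iou 0.107
open ('side',) [ 0.6055 -0.21  ] deg -13.1 1-iou 0.033
full ('top', 'side') [0.623 0.17 ] deg -9.9 1-iou 0.085
full ('top',) [0.6239 0.1704] deg -10.1 1-iou 0.110
full ('side',) [0.6228 0.1698] deg -9.7 1-iou 0.058
wide ('top', 'side') [0.4649 0.1311] deg 51.3 1-iou 0.075
wide ('top',) [0.4647 0.1309] deg 50.9 1-iou 0.073
wide ('side',) [0.4645 0.1319] deg 51.3 1-iou 0.070
wide ('top', 'side') [ 0.3701 -0.2972] deg 0.8 1-iou 0.066
wide ('top',) [ 0.3701 -0.2972] deg 0.8 1-iou 0.052
wide ('side',) [ 0.3693 -0.2966] deg 0.9 1-iou 0.068
t24 ('top', 'side') [0.5139 0.3811] deg 38.6 1-iou 0.084
t24 ('top',) [0.5132 0.3815] deg 39.8 1-iou 0.123
t24 ('side',) [0.5138 0.3811] deg 38.8 1-iou 0.041
t8 ('top', 'side') [0.369  0.2764] deg 12.1 1-iou 0.075
t8 ('top',) [0.3685 0.2775] deg 13.1 1-iou 0.080
t8 ('side',) [0.369  0.2762] deg 12.2 1-iou 0.066
```

```bash
cat > pp.py <<'E'
from h import *
P=dict(np.load("poses.npz")); T0=env.sense()["t"]
def R(th): c,s=np.cos(th),np.sin(th); return np.array([[-s,c,0],[c,s,0],[0,0,-1.]])
def st(m=""):
    s=env.sense(); print(m,"t %.1f"%s["t"],"tcp",s["ee_pos"],"w %.4f"%s["gripper_width"],"gf %.1f"%s["grasp_force"],"F",np.round(s["wrist_force"],1),flush=True); return s
def rot(x,y,z,th):
    q0=np.array(env.sense()["joint_positions"]); c=[]
    for k in(0,1,-1):
        t=th+k*np.pi; q=[solver.inverse_kinematics(np.array([x,y,zz]),R(t)) for zz in(z,.15)]
        if all(v is not None for v in q): c.append((np.abs(np.array(q[1])-q0).max(),t))
    return R(min(c,key=lambda e:e[0])[1])
def pick(x,y,z,th,squeeze,up=.15):
    effector.release(); r=rot(x,y,z,th)
    env.reach(np.array([x,y,max(z+.06,.08)]),r); env.movel(np.array([x,y,z]),rate=.1); st("at pick")
    effector.grasp(squeeze); st("gripped")
    env.movel(np.array([x,y,up]),rate=.12); return st("lifted")
def put(x,y,z,th,up=.15):
    r=rot(x,y,z,th)
    env.reach(np.array([x,y,up]),r); env.movel(np.array([x,y,z+.015]),rate=.12); env.pause(.3)
    f0=env.sense()["wrist_force"][2]
    for k in range(14):   # slow feel downwards
        zz=z+.004-.0005*k; env.movel(np.array([x,y,zz]),rate=.02 if k==0 else .01)
        f=env.sense()["wrist_force"][2]
        if f-f0>2.5: break
    st("touch dz %.4f dF %.1f"%(zz-z,f-f0))
    effector.release(); env.pause(.2); env.movel(np.array([x,y,max(up,z+.06)]),rate=.15); st("away")
E
python3 - <<'E'
from pp import *
x,y,a=P["thick"]; s=pick(x,y,.005,a+np.pi/2,30)
if .032<s["gripper_width"]<.04:
    x,y,a=P["open"]; put(x,y,.013,a+np.pi/2)
E
```

```text
at pick t 5.1 tcp [0.514  0.3816 0.0055] w 0.0918 gf 0.0 F [-1.   0.1  0.1]
gripped t 6.0 tcp [0.5138 0.3811 0.005 ] w 0.0359 gf 30.0 F [-0.6  0.1  0.5]
lifted t 7.4 tcp [0.5136 0.3806 0.149 ] w 0.0357 gf 30.0 F [-0.1 -0.2 -0.5]
touch dz -0.0005 dF 5.0 t 13.9 tcp [ 0.6055 -0.2104  0.013 ] w 0.0357 gf 30.0 F [-2.1 -0.4  3.8]
away t 16.1 tcp [ 0.6048 -0.2105  0.149 ] w 0.0922 gf 0.0 F [ 0.2  0.6 -0.2]
```

```bash
python3 - <<'E'
from pp import *
x,y,a=P["thin"]; s=pick(x,y,.003,a+np.pi/2,30)
p,d=viewer.read_camera("side"); np.save("s1.npy",p)
if .032<s["gripper_width"]<.04:
    x,y,a=P["open"]; put(x,y,.035,a+np.pi/2)
    x,y,a=P["wb"]; r=rot(x,y,.011,a); env.reach(np.array([x,y,.15]),r)
from mos import *
o=P["open"]; ps=[]
for c in("top","side"):
    p,d,w=snap(c); np.save(c+"p2.npy",p); ps.append((c,p))
    q=w[np.hypot(w[...,0]-o[0],w[...,1]-o[1])<.012]; print(c,"stack top",np.median(q[:,2]))
mosaic(ps,[(o[0],o[1],.04),(P["wb"][0],P["wb"][1],.004)],"pics/m2.png",n=260); st()
E
```

```text
at pick t 19.2 tcp [0.3692 0.2767 0.0033] w 0.0921 gf 0.0 F [-0.6  0.3 -0.3]
gripped t 20.1 tcp [0.369  0.2764 0.003 ] w 0.0352 gf 30.0 F [ 1.  -0.2 -0. ]
lifted t 21.5 tcp [0.3687 0.276  0.1494] w 0.0354 gf 30.0 F [ 0.2 -0.6 -0.6]
touch dz -0.0005 dF 4.9 t 27.7 tcp [ 0.6056 -0.2103  0.035 ] w 0.0354 gf 30.0 F [-2.   0.3  4.6]
away t 29.8 tcp [ 0.6048 -0.2105  0.1491] w 0.0923 gf 0.0 F [0.5 0.1 0.1]
top stack top 0.03963264168393876
side stack top 0.03918370493220591
 t 30.9 tcp [ 0.3716 -0.2965  0.15  ] w 0.0919 gf 0.0 F [0.4 0.5 0.3]
```

View pics/m2.png

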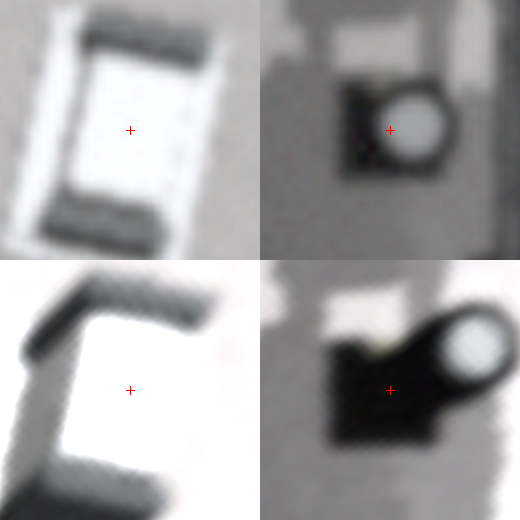

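The stack sits centred and flush: its top reads 39.5 mm, with the plates in the middle of cell 1 near (130,130). The wide_b connector is at +x, near (380,345), so I'll grip along module y.

```bash
python3 - <<'E'
from pp import *
h=np.pi/2
for m,n in(("wb","open"),("wa","full")):
    x,y,a=P[m]; s=pick(x,y,.011,a+h,20)
    if not .028<s["gripper_width"]<.036: print("bad grip"); break
    x,y,a=P[n]; put(x,y,.051,a+h)
env.reach(np.array([.45,-.1,.35]),R(h)); st()
from mos import *
ps=[]
for c in("top","side"):
    p,d,w=snap(c); np.save(c+"p3.npy",p); cv2.imwrite(f"pics/{c}3.png",p[:,:,::-1]); ps.append((c,p))
mosaic(ps,[(*P[k][:2],.044) for k in("open","full")],"pics/m3.png",n=260)
E
```

```text
at pick t 33.0 tcp [ 0.3705 -0.2973  0.0114] w 0.0920 gf 0.0 F [-0.3  0.6  0.6]
gripped t 34.0 tcp [ 0.3701 -0.2972  0.011 ] w 0.0312 gf 20.0 F [-0.1  0.3  0.2]
lifted t 35.3 tcp [ 0.3697 -0.297   0.1494] w 0.0316 gf 20.0 F [-0.4 -0.6 -0.2]
touch dz -0.0005 dF 4.8 t 40.4 tcp [ 0.6056 -0.2103  0.051 ] w 0.0312 gf 20.0 F [-1.4 -0.8  4.8]
away t 42.4 tcp [ 0.6048 -0.2105  0.1492] w 0.0921 gf 0.0 F [ 0.   0.  -0.2]
at pick t 44.8 tcp [0.4652 0.1314 0.0114] w 0.0914 gf 0.0 F [-0.3  0.5  0.2]
gripped t 45.8 tcp [0.4648 0.1311 0.011 ] w 0.0316 gf 20.0 F [0.7 0.9 0.1]
lifted t 47.1 tcp [0.4645 0.1309 0.1494] w 0.0314 gf 20.0 F [ 0.1 -0.1  0. ]
touch dz -0.0005 dF 4.2 t 52.0 tcp [0.6232 0.17   0.051 ] w 0.0313 gf 20.0 F [-1.8 -1.1  4.1]
away t 54.0 tcp [0.6225 0.1695 0.1491] w 0.0919 gf 0.0 F [ 0.5 -0.7  0.4]
 t 55.4 tcp [ 0.4502 -0.0997  0.3498] w 0.0922 gf 0.0 F [-0.2 -0.2 -0. ]
```

View pics/m3.png

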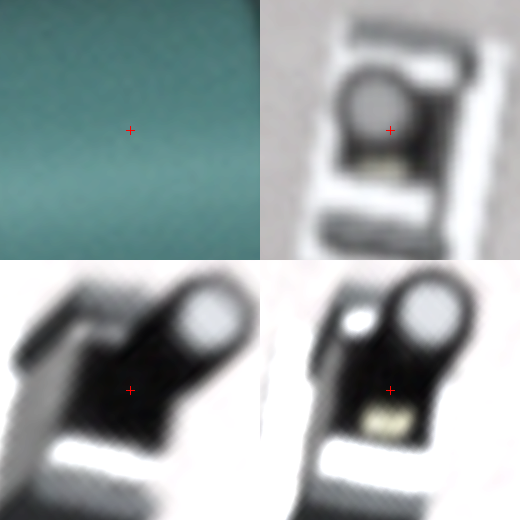

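View pics/side3.png

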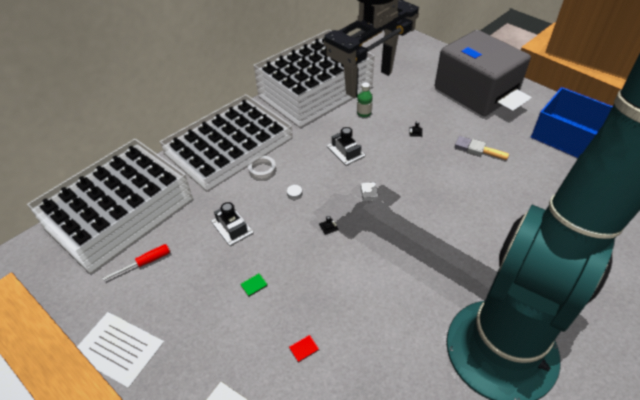

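Both wide modules stand upright on their nests, near (346,140) and (230,215). The narrow modules, near (416,130) and (328,225), and the mid plate, near (369,188), have not moved.

```bash
python3 - <<'E'
from station import workorder
print(workorder.finish_job())
E
```

```text
the job is handed in; nothing more can be done
None
```

The job is handed in at about 55 s of the 106 s allowed: the thick and thin plates fill the open nest flush with its cheeks, a wide-barrel module stands upright in the middle of each nest, and the narrow modules and the mid plate were left alone.

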